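# Grade a leaning test plate on a ladder gauge

## Task

Take the green test plate from the bay of the white sloping stand that is nearest the metal slot gauge and find its thickness class: offer it upright, foot first, to the narrowest slot so that it touches, then to each wider slot in turn, and leave it standing fully down in the first slot that takes it. Leave the other two plates in their bays and do not push the petri dish, timer, tube rack or beaker about or tip them.

Things in the scene. Friction and masses are not known exactly. Their poses are not given: they have to be found in the camera images.
- gauge: fixed aluminium slot gauge, 108 x 141 mm, dark foot plate. Origin: centre of its underside on the worktop; x along the slots' length, y across them from narrowest to widest, z up. Rib tops 60 mm above the worktop; four blind upright slots, 50 mm deep, 90 mm long, 15 mm ribs between (slot centres at y = -52.5, -28, 3.5, 42 mm); blue end stops, 12 mm lower than the ribs.
- stand: fixed white stand, 290 mm long (its y), three bays 95 mm apart. Origin: centre of its underside; x away from the robot. Each plate leans 30 deg from vertical, handle towards -x, back (-x) face on a sloping board that reaches 65 mm up it, foot on a ledge between lips 12 to 22 mm high; it comes out along its own z axis.
- slot1 (a point): centre of the mouth of slot 1 (narrowest, one yellow dot), 6 mm wide, at the level of the rib tops; axes as the gauge. Slot floor 50 mm lower.
- slot2 (a point): centre of the mouth of slot 2 (2 yellow dots), 13 mm wide, at the level of the rib tops; axes as the gauge. Slot floor 50 mm lower.
- slot3 (a point): centre of the mouth of slot 3 (3 yellow dots), 20 mm wide, at the level of the rib tops; axes as the gauge. Slot floor 50 mm lower.
- slot4 (a point): centre of the mouth of slot 4 (widest, four yellow dots), 27 mm wide, at the level of the rib tops; axes as the gauge. Slot floor 50 mm lower.
- bay_near (a point): where the lower edge of the back face of a plate rests in the end bay on the stand's -y side (the robot's right), nearest the gauge: middle of its width; axes as the stand.
- bay_mid (a point): where the lower edge of the back face of a plate rests in the middle bay: middle of its width; axes as the stand.
- bay_far (a point): where the lower edge of the back face of a plate rests in the end bay farthest from the gauge: middle of its width; axes as the stand.
- plate_a_grip (a point): centre of the black handle (50 wide, 14 thick, 44 mm tall, centred on the blade) on top of a green test plate, blade 80 wide, 90 mm tall, 0.13 kg. Handle centre 112 mm from the foot. Blade thickness unmarked: plates a, b, c look alike but differ, 8 to 24 mm, in no told order. Axes: z up along the plate from foot to handle, x square to its faces, y along its width.
- plate_a_foot (a point): centre of the bottom face of plate a. Axes: z up along the plate from foot to handle, x square to its faces, y along its width.
- plate_a: plate a: origin at the middle of the lower edge of its back face. Axes: z up along the plate from foot to handle, x square to its faces, y along its width.
- plate_b_grip (a point): centre of the black handle (50 wide, 14 thick, 44 mm tall, centred on the blade) on top of a green test plate, blade 80 wide, 90 mm tall, 0.13 kg. Handle centre 112 mm from the foot. Blade thickness unmarked: plates a, b, c look alike but differ, 8 to 24 mm, in no told order. Axes: z up along the plate from foot to handle, x square to its faces, y along its width.
- plate_b_foot (a point): centre of the bottom face of plate b. Axes: z up along the plate from foot to handle, x square to its faces, y along its width.
- plate_b: plate b: origin at the middle of the lower edge of its back face. Axes: z up along the plate from foot to handle, x square to its faces, y along its width.
- plate_c_grip (a point): centre of the black handle (50 wide, 14 thick, 44 mm tall, centred on the blade) on top of a green test plate, blade 80 wide, 90 mm tall, 0.13 kg. Handle centre 112 mm from the foot. Blade thickness unmarked: plates a, b, c look alike but differ, 8 to 24 mm, in no told order. Axes: z up along the plate from foot to handle, x square to its faces, y along its width.
- plate_c_foot (a point): centre of the bottom face of plate c. Axes: z up along the plate from foot to handle, x square to its faces, y along its width.
- plate_c: plate c: origin at the middle of the lower edge of its back face. Axes: z up along the plate from foot to handle, x square to its faces, y along its width.
- petri: bystander: clear petri dish, 62 mm across, 16 mm high; origin under its centre
- timer: bystander: white count-down timer lying flat, 66 x 62 x 17 mm; origin under its centre
- tube_rack: bystander: blue rack of micro tubes, 66 x 128 x 46 mm; origin under its centre
- beaker: bystander: clear beaker, 52 mm across, 68 mm high; origin under its centre

How it is judged:
On the way, in this order (a step that is already met when the one before it is completed fails the run):
1. the plate's foot is touched to the mouth of the narrowest slot, plate upright over it (((y of plate_a_foot in the frame of slot1 between -0.006 and 0.006 m and x of plate_a_foot in the frame of slot1 between -0.012 and 0.012 m and z of plate_a_foot in the frame of slot1 between -0.006 and 0.006 m and angle between the x axis of plate_a and the y axis of gauge, either way round below 0.2 rad and contact force between plate_a and gauge above 0.5 N) or (y of plate_b_foot in the frame of slot1 between -0.006 and 0.006 m and x of plate_b_foot in the frame of slot1 between -0.012 and 0.012 m and z of plate_b_foot in the frame of slot1 between -0.006 and 0.006 m and angle between the x axis of plate_b and the y axis of gauge, either way round below 0.2 rad and contact force between plate_b and gauge above 0.5 N) or (y of plate_c_foot in the frame of slot1 between -0.006 and 0.006 m and x of plate_c_foot in the frame of slot1 between -0.012 and 0.012 m and z of plate_c_foot in the frame of slot1 between -0.006 and 0.006 m and angle between the x axis of plate_c and the y axis of gauge, either way round below 0.2 rad and contact force between plate_c and gauge above 0.5 N))), for 0.05 s.
2. the plate is offered to slot 2: it enters, or touches the mouth if too thick (((y of plate_a_foot in the frame of slot2 between -0.006 and 0.006 m and x of plate_a_foot in the frame of slot2 between -0.012 and 0.012 m and z of plate_a_foot in the frame of slot2 between -0.06 and -0.008 m and angle between the x axis of plate_a and the y axis of gauge, either way round below 0.2 rad) or (y of plate_b_foot in the frame of slot2 between -0.006 and 0.006 m and x of plate_b_foot in the frame of slot2 between -0.012 and 0.012 m and z of plate_b_foot in the frame of slot2 between -0.006 and 0.006 m and angle between the x axis of plate_b and the y axis of gauge, either way round below 0.2 rad and contact force between plate_b and gauge above 0.5 N) or (y of plate_c_foot in the frame of slot2 between -0.006 and 0.006 m and x of plate_c_foot in the frame of slot2 between -0.012 and 0.012 m and z of plate_c_foot in the frame of slot2 between -0.006 and 0.006 m and angle between the x axis of plate_c and the y axis of gauge, either way round below 0.2 rad and contact force between plate_c and gauge above 0.5 N))), for 0.05 s.
3. the plate goes down in slot 2 if that takes it; otherwise it is offered to slot 3 (enters, or touches the mouth) (((y of plate_a_foot in the frame of slot2 between -0.006 and 0.006 m and x of plate_a_foot in the frame of slot2 between -0.012 and 0.012 m and z of plate_a_foot in the frame of slot2 between -0.06 and -0.04 m and angle between the x axis of plate_a and the y axis of gauge, either way round below 0.2 rad) or (y of plate_b_foot in the frame of slot3 between -0.006 and 0.006 m and x of plate_b_foot in the frame of slot3 between -0.012 and 0.012 m and z of plate_b_foot in the frame of slot3 between -0.06 and -0.008 m and angle between the x axis of plate_b and the y axis of gauge, either way round below 0.2 rad) or (y of plate_c_foot in the frame of slot3 between -0.006 and 0.006 m and x of plate_c_foot in the frame of slot3 between -0.012 and 0.012 m and z of plate_c_foot in the frame of slot3 between -0.006 and 0.006 m and angle between the x axis of plate_c and the y axis of gauge, either way round below 0.2 rad and contact force between plate_c and gauge above 0.5 N))), for 0.05 s.
At the end, for the whole second after the job is handed in: The plate from the bay nearest the gauge stands in the narrowest slot that takes it, at rest, its foot at least 46 mm below the slot's mouth (slot depth 50 mm) and within 0.09 rad of upright; the other two plates are in the middle and far bays, within 12 mm of their rest points (((y of plate_a_foot in the frame of slot2 between -0.006 and 0.006 m and x of plate_a_foot in the frame of slot2 between -0.012 and 0.012 m and z of plate_a_foot in the frame of slot2 between -0.06 and -0.046 m and angle between the x axis of plate_a and the y axis of gauge, either way round below 0.2 rad and angle between plate_a's own z axis and vertical below 0.09 rad and linear speed of plate_a below 0.01 m/s and (distance between plate_b and bay_mid below 0.012 m or distance between plate_b and bay_far below 0.012 m) and (distance between plate_c and bay_mid below 0.012 m or distance between plate_c and bay_far below 0.012 m)) or (y of plate_b_foot in the frame of slot3 between -0.006 and 0.006 m and x of plate_b_foot in the frame of slot3 between -0.012 and 0.012 m and z of plate_b_foot in the frame of slot3 between -0.06 and -0.046 m and angle between the x axis of plate_b and the y axis of gauge, either way round below 0.2 rad and angle between plate_b's own z axis and vertical below 0.09 rad and linear speed of plate_b below 0.01 m/s and (distance between plate_a and bay_mid below 0.012 m or distance between plate_a and bay_far below 0.012 m) and (distance between plate_c and bay_mid below 0.012 m or distance between plate_c and bay_far below 0.012 m)) or (y of plate_c_foot in the frame of slot4 between -0.006 and 0.006 m and x of plate_c_foot in the frame of slot4 between -0.012 and 0.012 m and z of plate_c_foot in the frame of slot4 between -0.06 and -0.046 m and angle between the x axis of plate_c and the y axis of gauge, either way round below 0.2 rad and angle between plate_c's own z axis and vertical below 0.09 rad and linear speed of plate_c below 0.01 m/s and (distance between plate_a and bay_mid below 0.012 m or distance between plate_a and bay_far below 0.012 m) and (distance between plate_b and bay_mid below 0.012 m or distance between plate_b and bay_far below 0.012 m)))); the robot touches nothing.
It fails at once if the petri dish is pushed more than 30 mm or tipped (distance of petri from where it was at the start of the episode above 0.03 m or angle between petri's own z axis and vertical above 0.5 rad).
It fails at once if the timer is pushed more than 30 mm or tipped (distance of timer from where it was at the start of the episode above 0.03 m or angle between timer's own z axis and vertical above 0.5 rad).
It fails at once if the tube rack is pushed more than 30 mm or tipped (distance of tube_rack from where it was at the start of the episode above 0.03 m or angle between tube_rack's own z axis and vertical above 0.5 rad).
It fails at once if the beaker is pushed more than 30 mm or tipped (distance of beaker from where it was at the start of the episode above 0.03 m or angle between beaker's own z axis and vertical above 0.5 rad).
It also fails if it takes over 58 s, if anything falls off the work surface, if the arm or the gripper's body presses on something with over 40 N, if the wrist force passes 120 N, or if a joint passes its speed limit or range.

## Robot

A 6-joint arm with a two-finger parallel gripper is mounted at the origin on a cart in front of the work surface, level with it; the furniture and walls round the work are solid. World frame = base frame: x ahead of the robot, y to its left, z up, the work surface at z = 0. Lengths are in m, angles in rad, forces in N, time in s.
With the tool pointing down it reaches from about 0.35 to 0.975 m from the base axis. Payload 4.9 kg.
Tool frame: the origin (TCP) lies at the very end of the fingers, on their centre line; the grasp point (between the pads) lies 19 mm behind it; z points along the fingers, y is the line along which they close (so a half turn about z gives the same grasp; the last joint's range is limited). The gripper opens to 85 mm and grips with 20 to 120 N. Pads are 22 mm wide; open, the fingers measure 114 mm over their backs; the gripper's body (76 mm by 85 mm) begins 54 mm behind the grasp point. The pads swing forward as they close: fully open they stand 13 mm farther back than shut.
Start: joints at [-1.31, 0.053, 1.613, -0, 1.476, -0.119], TCP at [0.232, -0.58, 0.21] pointing down, gripper open.
Joint ranges: [-3.01, 3.01], [-1.01, 2.22], [0.06, 2.58], [-1.02, 4.17], [0.09, 2.62], [-3.14, 3.14]. Speed limits (rad/s): [2.57, 2.57, 3.14, 3.14, 3.14, 3.14].

## Interface

Orientations are given as a rotation vector (axis times angle).
In Python, from station import ctrl, imaging gives the robot as it stands.
- The arm moves only by the tool play_rows, never from a script. Its argument "series" is a list of rows, each a list of 3 entries, a list of its own where there are three numbers: the opening, from 0 (shut) to 1 (fully open), then the shift along the tool's x, y, z each as a share of 0.05 m, from -1 to 1, then the turn, a rotation vector about the tool's x, y, z each as a share of 8 degrees, from -1 to 1. In form: [[grip, [dx, dy, dz], [ax, ay, az]], ...]. A call has 1 to 8 rows; each row shifts and turns the commanded pose from where the row before left it, along the tool's axes as they then stand; what a row does not reach is not made up. A row lasts 1/8 s, in which the tool goes at most 62.5 mm and 10.7 degrees, less where a joint would pass 70% of its speed; a pose out of reach is approached as far as the arm can. A call with a number of a shift or a turn outside -1 to 1 is refused whole. A call with a gripper value outside its range is refused whole. The fingers move at their own pace and stop on an object; "force" is the grip in N (left out, the last holds). Time passes only in rows, so rows that do not move let the fingers close. It gives the time, the measured TCP pose, the force, the opening and the grip force at its end, in the units of the state.
- ctrl.get_obs(): the state, without advancing time (a new reading comes with each control period).
- imaging.get_image(name): name is "side" or "top"; returns a dict with "color" (400x640x3 uint8, blue, green, red), "fx", "fy", "cx", "cy" (pixels), "extrinsics" (4x4, takes a point from world to camera coordinates). Camera axes: x right, y down, z forward; pixel columns grow to the right and rows downward; lengths in m; the calibration is good to about 2 mm. A picture is of the moment at which its call begins. There is no depth.
- ctrl.finish_job(): hands the job in; it is judged then, once.
The state is a dict: "t": time; "q": joint angles; "dq": joint speeds; "effort": joint torques, N m; "tool_pos": TCP position; "tool_rot": TCP orientation; "contact_force": force on the tool from outside, world axes, zero at the start; "wrist_torque": the same for the moment, N m; "opening": finger opening in m; "grip_force": force on a finger pad.
Only numpy, scipy, OpenCV 4.12 (cv2) and the standard library are available. Lean on these libraries where they do the work, as an engineer would, in place of code of your own. Each camera call takes 0.05 s, during which the arm holds its last target. There are 200 camera calls.

## Working session

There is one attempt and no reset: what is moved stays moved. The work goes in short steps, Python scripts to look and compute and a tool call to move; the robot and the scene stay as the last step left them, time stands still between calls to the robot, and variables do not carry over. Pictures are saved under pics/ and viewed, at most 10 in all, crops included, and the job is handed in when it is done.

Besides the shell and the picture viewer there is one more tool, called after "Emit:" as name([rows], argument=value, ...), one row to a line, values as JSON. play_rows: Moves the arm, as the interface text tells. Shift numbers are shares of 0.05 m and turn numbers shares of 8 degrees, none past 1 either way. Its arguments: {"type":"object","properties":{"series":{"type":"array"},"force":{"type":"number"}},"required":["series"]}

```bash
ls; mkdir -p pics; python3 - <<'E'
from station import ctrl, imaging
import cv2,numpy as np
np.set_printoptions(precision=4,suppress=True)
for n in("top","side"):
    d=imaging.get_image(n); cv2.imwrite(f"pics/{n}0.png",d["color"]); print(n,d["fx"],d["fy"],d["cx"],d["cy"]); print(d["extrinsics"])
o=ctrl.get_obs(); print(o)
E
```

```text
pics
top 403.23752260869117 403.23752260869117 320.0258356784811 199.56736328079893
[[-0.0225 -0.9994 -0.0277 -0.0082]
 [-0.9932  0.0255 -0.1134  0.6295]
 [ 0.114   0.0249 -0.9932  1.2215]
 [ 0.      0.      0.      1.    ]]
side 484.484481179359 484.484481179359 314.99108017537264 209.48806358867927
[[-0.0218  0.9996 -0.0154  0.0758]
 [ 0.8513  0.0105 -0.5245 -0.4533]
 [-0.5242 -0.0246 -0.8512  1.9413]
 [ 0.      0.      0.      1.    ]]
{'t': 0.1, 'q': array([-1.31  ,  0.0533,  1.6142, -0.    ,  1.476 , -0.119 ]), 'dq': array([-0.0002, -0.0027, -0.0057, -0.0013, -0.0003, -0.0017]), 'effort': array([  0.0003, -39.4906, -37.1363,  -0.    ,   0.004 ,  -0.    ]), 'tool_pos': array([ 0.2315, -0.5799,  0.2091]), 'tool_rot': array([-3.0833, -0.5927,  0.0003]), 'contact_force': array([0.8695, 0.7482, 0.2038]), 'wrist_torque': array([-0.0367,  0.    , -0.0326]), 'grip_force': 0.0, 'opening': 0.08567772617028861}
```

View pics/top0.png

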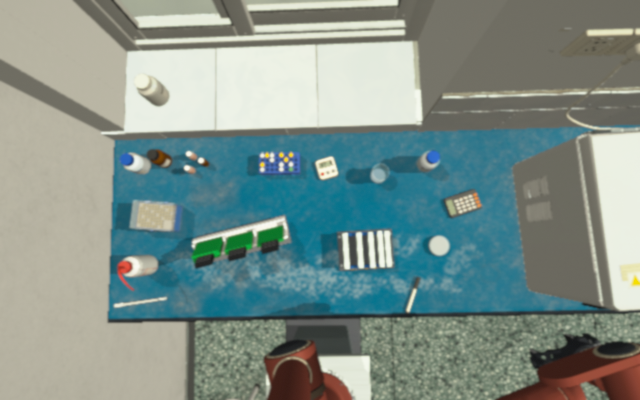

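View pics/side0.png

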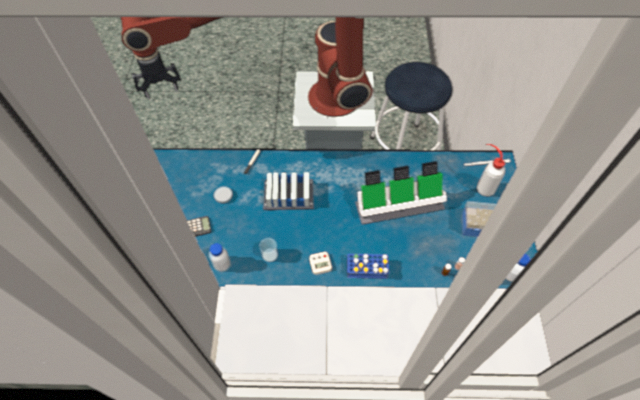

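The top view shows the gauge at (366,250), with the stand and its plates at (207–272, 245) and the near plate at (270,238). In the side view the gauge is at (289,190) and the near plate's blade is at (374,197), with its handle at (372,178). I'll enlarge both.

```bash
python3 - <<'E'
import cv2,numpy as np
t=cv2.imread("pics/top0.png")[212:282,185:405]; s=cv2.imread("pics/side0.png")[155:225,255:455]
f=lambda a,k:cv2.resize(a,None,fx=k,fy=k,interpolation=cv2.INTER_CUBIC)
a=f(t,3.6);b=f(s,3.9)[:, :792]
c=np.zeros((600,800,3),np.uint8);c[:a.shape[0],:a.shape[1]]=a;c[300:300+b.shape[0],:b.shape[1]]=b
cv2.imwrite("pics/z0.png",c)
E
```

```text
(no output)
```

View pics/z0.png

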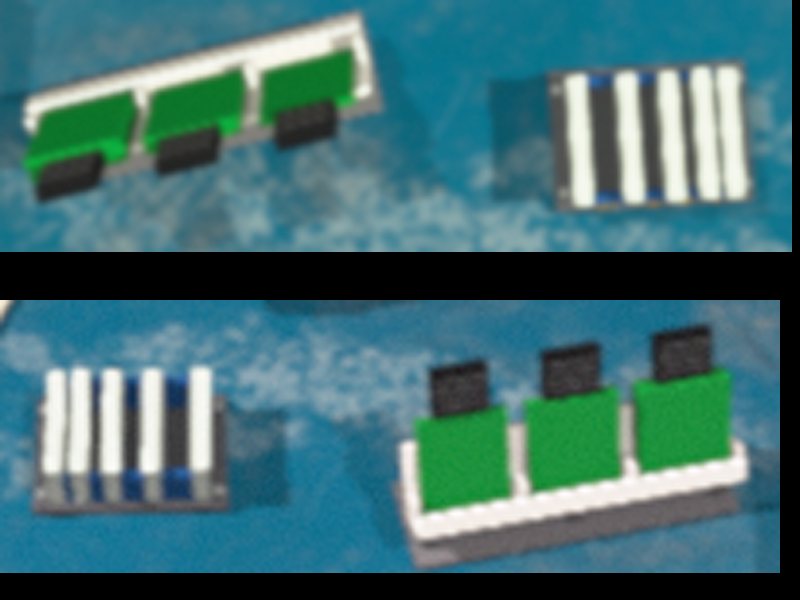

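The zoom shows the gauge slots running along world x, widest slot on the +y side and narrowest on the right. The near plate shows almost no bright top face, so it is probably thin. The handles are cleanly black, with the near one at top px (270,246) and side px (372,178). I'll triangulate the handle centroids, because a box silhouette's centroid is the projection of its centre, and also the ribs.

```bash
cat > h.py <<'E'
import cv2,numpy as np
from station import ctrl, imaging
np.set_printoptions(precision=4,suppress=True)
def grab(): return {n:imaging.get_image(n) for n in("top","side")}
def P(d): return np.array([[d["fx"],0,d["cx"]],[0,d["fy"],d["cy"]],[0,0,1]])@d["extrinsics"][:3]
def tri(v,a,b):
    X=cv2.triangulatePoints(P(v["top"]),P(v["side"]),np.float64(a).reshape(2,1),np.float64(b).reshape(2,1))[:,0];X=X[:3]/X[3]
    e=[np.linalg.norm(proj(v[n],X)-p) for n,p in(("top",a),("side",b))]
    return X,e
def proj(d,X): x=P(d)@np.append(X,1);return x[:2]/x[2]
def onz(d,p,z):
    M=P(d);A=np.c_[M[:,:2],-np.array([p[0],p[1],1.])];s=np.linalg.solve(A,-(M[:,2]*z+M[:,3]));return np.array([s[0],s[1],z])
def up(d,box,k=6):
    x0,y0,x1,y1=box;return cv2.resize(d["color"][y0:y1,x0:x1],None,fx=k,fy=k,interpolation=cv2.INTER_CUBIC)
def comps(mask,box,k=6,amin=1500):
    n,l,s,c=cv2.connectedComponentsWithStats(mask.astype(np.uint8));x0,y0=box[:2];r=[]
    for i in range(1,n):
        if s[i,4]<amin: continue
        cn=max(cv2.findContours((l==i).astype(np.uint8),0,2)[0],key=cv2.contourArea)
        f=lambda p:(np.array(p)+.5)/k-.5+[x0,y0]
        r.append((f(c[i]),f(cv2.boxPoints(cv2.minAreaRect(cn))),s[i,4]/k/k))
    return r
E
python3 - <<'E'
from h import *
v=grab()
B={"top":(185,212,300,282),"side":(345,155,455,225)};G={"top":(330,222,402,278),"side":(255,160,325,220)}
H={};R={}
for n in v:
    a=up(v[n],B[n]).max(2); H[n]=comps(a<75,B[n]); print(n,"handles");[print(c,A,'\n',b) for c,b,A in H[n]]
    g=up(v[n],G[n]).min(2); R[n]=comps(g>165,G[n]);print(n,"ribs",g.max());[print(c,A,'\n',b) for c,b,A in R[n]]
t=sorted(H["top"],key=lambda r:r[0][0]);s=sorted(H["side"],key=lambda r:-r[0][0])
for a,b in zip(t,s): print("H",*tri(v,a[0],b[0]))
for r in sorted(R["top"],key=lambda r:-r[0][0]): print("ribT",onz(v["top"],r[0],.06))
for r in sorted(R["side"],key=lambda r:r[0][0]): print("ribS",onz(v["side"],r[0],.06))
E
```

```text
top handles
[269.4415 246.313 ] 173.0 
 [[259.0137 243.5942]
 [276.9252 238.9217]
 [279.55   248.9833]
 [261.6385 253.6559]]
[236.7973 253.7334] 160.80555555555557 
 [[226.2304 251.5049]
 [244.8186 246.8578]
 [247.1225 256.0735]
 [228.5343 260.7206]]
[204.1451 260.6976] 161.80555555555557 
 [[193.1926 258.6434]
 [212.6785 253.6834]
 [214.964  262.6622]
 [195.4781 267.6222]]
top ribs 238
[384.2154 248.4934] 426.5555555555556 
 [[376.239  230.2565]
 [389.8466 229.318 ]
 [392.4155 266.5662]
 [378.8078 267.5046]]
[371.2859 249.5223] 200.13888888888889 
 [[366.8936 231.4132]
 [372.8739 230.9675]
 [375.5996 267.5376]
 [369.6194 267.9833]]
[359.6164 249.8839] 199.94444444444446 
 [[355.3376 231.7921]
 [361.313  231.387 ]
 [363.7817 267.8015]
 [357.8064 268.2066]]
[345.687 250.756] 201.7777777777778 
 [[341.5265 232.3215]
 [347.5617 231.952 ]
 [349.8183 268.8104]
 [343.7831 269.1799]]
side handles
[429.2565 168.2705] 178.19444444444446 
 [[420.1453 163.6192]
 [436.2214 160.7338]
 [438.4218 172.9927]
 [422.3456 175.8781]]
[400.8376 172.7708] 174.5277777777778 
 [[393.1397 166.4321]
 [407.8628
[... 500 characters left out ...]
34 172.0264]
 [296.12   172.1061]
 [295.7171 199.3014]]
[283.104  185.8131] 132.66666666666666 
 [[280.3613 199.2319]
 [280.5809 172.2202]
 [285.7906 172.2625]
 [285.5709 199.2743]]
H [0.4512 0.3096 0.1312] [np.float64(0.260844400583162), np.float64(0.1594024419245271)]
H [0.4688 0.2161 0.1292] [np.float64(0.1760211065677149), np.float64(0.10734883896467196)]
H [0.4877 0.1225 0.1281] [np.float64(0.17733388101547629), np.float64(0.1082329443467287)]
ribT [ 0.4736 -0.2133  0.06  ]
ribT [ 0.4714 -0.1745  0.06  ]
ribT [ 0.4711 -0.1395  0.06  ]
ribT [ 0.4694 -0.0977  0.06  ]
ribS [ 0.4773 -0.2116  0.06  ]
ribS [ 0.4772 -0.1728  0.06  ]
ribS [ 0.4762 -0.1382  0.06  ]
ribS [ 0.473  -0.0953  0.06  ]
```

```bash
python3 - <<'E'
from h import *
from scipy.spatial.transform import Rotation as Ro
v=grab()
for a,b in (((376.239,230.2565),(378.8078,267.5046)),((366.8936,231.4132),(369.6194,267.9833)),((355.3376,231.7921),(357.8064,268.2066)),((341.5265,232.3215),(343.7831,269.1799))):
    p,q=[onz(v["top"],x,.06) for x in(a,b)]; d=p-q; print("rib yaw top",np.degrees(np.arctan2(d[1],d[0])),p[0],q[0],np.linalg.norm(d))
for a,b in(((303.25,171.75),(303.25,198.75)),((290.7434,172.03),(290.34,199.22)),((280.58,172.22),(280.36,199.23))):
    p,q=[onz(v["side"],x,.06) for x in(a,b)]; d=q-p; print("rib yaw side",np.degrees(np.arctan2(d[1],d[0])),p[0],q[0],np.linalg.norm(d))
# two-view height of rib robot-side ends (rib5)
print(tri(v,(346.8,268.99),(306.,171.75)),tri(v,(360.8,268.0),(293.4,172.06)))
for a,b in(((261.64,253.66),(279.55,248.98)),((228.5,260.7),(247.1,256.07)),((195.48,267.6),(214.96,262.66))):
    p,q=[onz(v["top"],x,.15) for x in(a,b)];d=p-q;print("handle yaw top",np.degrees(np.arctan2(-d[0],d[1])),np.linalg.norm(d))
# green blades in side/top
B={"top":(185,212,300,282),"side":(345,155,455,225)}
for n in v:
    u=up(v[n],B[n]).astype(int);m=(u[...,1]-np.maximum(u[...,0],u[...,2]))>40
    print(n);[print(c,A,b.round(1).tolist()) for c,b,A in comps(m,B[n])]
    for c,b,A in comps((up(v[n],B[n]).min(2)>165),B[n]): print('white',c,A,b.round(1).tolist())
o=ctrl.get_obs();R=Ro.from_rotvec(o["tool_rot"]).as_matrix();print(R)
E
```

```text
rib yaw top 1.7511206904066448 0.5287765036409008 0.41762995254171764 0.11119848153284162
rib yaw top 2.2221248706297207 0.5259550964773326 0.4167932027420804 0.10924404324718616
rib yaw top 2.025647422659149 0.5256306043920999 0.4168736107101283 0.10882499790482912
rib yaw top 1.874993072642137 0.5250113739341663 0.4148772858734886 0.11019308638323237
rib yaw side 1.9775477556212262 0.41755924791094473 0.5286106456200145 0.1111175764265283
rib yaw side 2.064656479245302 0.4192089998478533 0.5309851866972046 0.11184879822634892
rib yaw side 3.006679288086236 0.4203900770989056 0.5314193671200436 0.11118234064323083
(array([ 0.415 , -0.0981,  0.0566]), [np.float64(0.4731674269674267), np.float64(0.2844896005423682)]) (array([ 0.4171, -0.141 ,  0.0571]), [np.float64(0.15638736608085324), np.float64(0.09409485996135357)])
handle yaw top 13.261215906781834 0.05183307443323549
handle yaw top 12.597856708871708 0.05369312006848912
handle yaw top 12.848763426493678 0.056302888515888244
top
[270.2096 235.1952] 343.3611111111111 [[253.6, 231.6], [281.9, 225.2], [285.3, 240.4], [257.0, 246.8]]
[239.0125 241.9207] 402.1666666666667 [[220.6, 238.8], [251.4, 230.7], [255.8, 247.4], [225.1, 255.6]]
[207.6802 248.4558] 445.4444444444444 [[188.2, 243.8], [221.2, 236.9], [225.1, 255.2], [192.1, 262.1]]
white [247.0318 229.9708] 603.7222222222223 [[189.6, 225.3], [286.0, 216.2], [288.1, 238.5], [191.7, 247.6]]
side
[429.6357 185.595 ] 548.1666666666666 [[415.0, 175.8], [441.4, 171.8], [445.0, 195.3], [418.6, 199.2]]
[401.5647 190.4455] 552.6944444444445 [[388.7, 178.3], [413.0, 176.8], [414.6, 202.3], [390.4, 203.9]]
[373.3742 195.4277] 545.9444444444445 [[359.6, 185.3], [384.1, 181.7], [387.7, 205.7], [363.1, 209.3]]
white [398.0946 203.8419] 703.3333333333334 [[356.0, 191.1], [443.7, 178.7], [447.2, 204.1], [359.6, 216.5]]
[[ 0.9287  0.3707 -0.0002]
 [ 0.3707 -0.9287  0.0007]
 [ 0.0001 -0.0007 -1.    ]]
```

```bash
cat >> h.py <<'E'
from scipy.spatial.transform import Rotation as Ro
def plan(p1,R1,N,obs=None,pose=None,dec=2,g=1):
    """rows from the present (or given) pose to p1,R1; prints them rounded, returns the predicted end"""
    if pose is None: o=obs or ctrl.get_obs();pose=(o["tool_pos"],Ro.from_rotvec(o["tool_rot"]).as_matrix())
    p,R=np.array(pose[0]),pose[1]
    for k in range(N):
        n=N-k
        s=np.round(R.T@(np.array(p1)-p)/n/.05,dec);w=np.round(np.degrees(Ro.from_matrix(R.T@R1).as_rotvec())/n/8,dec)
        print([g,(s+0.).tolist(),(w+0.).tolist()],end=",\n");p=p+R@s*.05;R=R@Ro.from_rotvec(np.radians(w*8)).as_matrix()
    print("end",p,np.degrees(Ro.from_matrix(R.T@R1).magnitude()));return p,R
def frame(y,z): y=np.array(y)/np.linalg.norm(y);z=np.array(z)/np.linalg.norm(z);return np.c_[np.cross(y,z),y,z]
YAW=np.radians(13);xs=np.array([np.cos(YAW),np.sin(YAW),0]);up_=np.array([0,0,1.])
H=np.array([.4877,.1225,.1281]);c,s_=np.cos(np.pi/6),.5
Rg=frame(c*xs+s_*up_,s_*xs-c*up_);PZ=-Rg[:,2]
GY=np.radians(2);gx=np.array([np.cos(GY),np.sin(GY),0]);gy=np.array([-np.sin(GY),np.cos(GY),0])
G0=np.array([.473,-.1597,0]);Rs=frame(-gy,-up_)
E
python3 - <<'E'
from h import *
o=ctrl.get_obs();R0=Ro.from_rotvec(o["tool_rot"])
Rm=(R0*Ro.from_rotvec((R0.inv()*Ro.from_matrix(Rg)).as_rotvec()/2)).as_matrix()
e=plan([.45,-.25,.25],Rm,8)
plan(H+.09*PZ,Rg,8,pose=e)
E
```

```text
[1, [0.81, -0.56, -0.1], [-0.19, 0.17, -0.62]],
[1, [0.86, -0.49, -0.09], [-0.19, 0.16, -0.62]],
[1, [0.9, -0.41, -0.09], [-0.19, 0.17, -0.62]],
[1, [0.94, -0.33, -0.07], [-0.2, 0.16, -0.62]],
[1, [0.96, -0.25, -0.06], [-0.19, 0.17, -0.62]],
[1, [0.98, -0.16, -0.05], [-0.2, 0.16, -0.62]],
[1, [0.99, -0.07, -0.02], [-0.19, 0.17, -0.62]],
[1, [1.0, 0.02, -0.01], [-0.2, 0.16, -0.61]],
end [ 0.45   -0.2502  0.2502] 0.041536817862076886
[1, [0.78, -0.47, 0.07], [-0.19, 0.17, -0.62]],
[1, [0.82, -0.4, 0.08], [-0.19, 0.17, -0.62]],
[1, [0.85, -0.33, 0.09], [-0.19, 0.16, -0.62]],
[1, [0.87, -0.26, 0.1], [-0.2, 0.16, -0.62]],
[1, [0.89, -0.19, 0.11], [-0.19, 0.17, -0.62]],
[1, [0.89, -0.11, 0.12], [-0.2, 0.17, -0.62]],
[1, [0.9, -0.04, 0.15], [-0.19, 0.16, -0.62]],
[1, [0.9, 0.04, 0.16], [-0.2, 0.17, -0.62]],
end [0.4436 0.1125 0.2061] 0.0528724943483007
```

Emit:
play_rows([
  [1, [0.81, -0.56, -0.1], [-0.19, 0.17, -0.62]],
  [1, [0.86, -0.49, -0.09], [-0.19, 0.16, -0.62]],
  [1, [0.9, -0.41, -0.09], [-0.19, 0.17, -0.62]],
  [1, [0.94, -0.33, -0.07], [-0.2, 0.16, -0.62]],
  [1, [0.96, -0.25, -0.06], [-0.19, 0.17, -0.62]],
  [1, [0.98, -0.16, -0.05], [-0.2, 0.16, -0.62]],
  [1, [0.99, -0.07, -0.02], [-0.19, 0.17, -0.62]],
  [1, [1.0, 0.02, -0.01], [-0.2, 0.16, -0.61]],
], force=40)

```text
t: 1.3
tool_pos: [0.4506, -0.2489, 0.2507]
tool_rot: [2.531, 1.513, 0.325]
contact_force: [0.2, 0.3, -0.2]
opening: 0.0851
grip_force: 0.0
```

Emit:
play_rows([
  [1, [0.78, -0.47, 0.07], [-0.19, 0.17, -0.62]],
  [1, [0.82, -0.4, 0.08], [-0.19, 0.17, -0.62]],
  [1, [0.85, -0.33, 0.09], [-0.19, 0.16, -0.62]],
  [1, [0.87, -0.26, 0.1], [-0.2, 0.16, -0.62]],
  [1, [0.89, -0.19, 0.11], [-0.19, 0.17, -0.62]],
  [1, [0.89, -0.11, 0.12], [-0.2, 0.17, -0.62]],
  [1, [0.9, -0.04, 0.15], [-0.19, 0.16, -0.62]],
  [1, [0.9, 0.04, 0.16], [-0.2, 0.17, -0.62]],
])

```text
t: 2.3
tool_pos: [0.4434, 0.1137, 0.2062]
tool_rot: [1.712, 2.159, 0.581]
contact_force: [-0.4, 0.9, -0.2]
opening: 0.0853
grip_force: 0.0
```

Emit:
play_rows([
  [1, [0, 0, 0], [0, 0, 0]],
  [1, [0, 0, 0], [0, 0, 0]],
])

```text
t: 2.55
tool_pos: [0.4437, 0.1121, 0.2064]
tool_rot: [1.716, 2.158, 0.579]
contact_force: [-0.3, 0.5, -0.5]
opening: 0.0858
grip_force: 0.0
```

```bash
python3 - <<'E'
from h import *
o=ctrl.get_obs();print(o["t"],o["q"],o["tool_pos"],o["contact_force"],Ro.from_rotvec(o["tool_rot"]).as_matrix(),'\n',Rg)
plan(H-.013*PZ,Rg,5)
v=grab()
cv2.imwrite("pics/z1.png",np.vstack([cv2.resize(v["top"]["color"][190:290,170:330],(480,300)),cv2.resize(v["side"]["color"][120:220,310:470],(480,300))]))
E
```

```text
2.55 [ 0.0138 -0.8368  2.3445  0.1173  1.122  -0.2366] [0.4437 0.1121 0.2064] [-0.2804  0.4901 -0.4751] [[-0.2251  0.8434  0.4879]
 [ 0.9743  0.1951  0.1122]
 [-0.0006  0.5007 -0.8656]] 
 [[-0.225   0.8438  0.4872]
 [ 0.9744  0.1948  0.1125]
 [-0.      0.5    -0.866 ]]
[1, [0.0, 0.0, 0.41], [0.0, 0.0, 0.0]],
[1, [0.0, 0.0, 0.41], [0.0, 0.0, 0.0]],
[1, [0.0, 0.0, 0.42], [0.0, 0.0, 0.0]],
[1, [0.0, 0.0, 0.41], [0.0, 0.0, 0.0]],
[1, [0.01, 0.0, 0.42], [0.01, 0.0, 0.0]],
end [0.4941 0.1242 0.1168] 0.048514951429608814
```

View pics/z1.png

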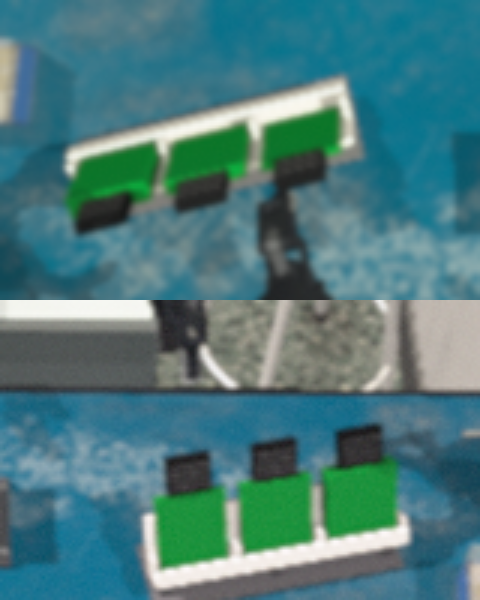

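```bash
python3 - <<'E'
from h import *
v=grab();o=ctrl.get_obs();R=Ro.from_rotvec(o["tool_rot"]).as_matrix();p=o["tool_pos"]
for n in v:
  for d in(0,.05,-.05): print(n,d,proj(v[n],p+R[:,1]*d))
cv2.imwrite("pics/z2.png",np.vstack([cv2.resize(v["top"]["color"][190:390,170:430],(780,300)),cv2.resize(v["side"]["color"][0:220,250:510],(780,300))]))
E
```

```text
top 0 [269.1545 262.8317]
top 0.05 [263.8578 246.9388]
top -0.05 [274.2585 278.1463]
side 0 [370.1167 151.7445]
side 0.05 [374.4573 157.5053]
side -0.05 [366.0171 146.3035]
```

View pics/z2.png

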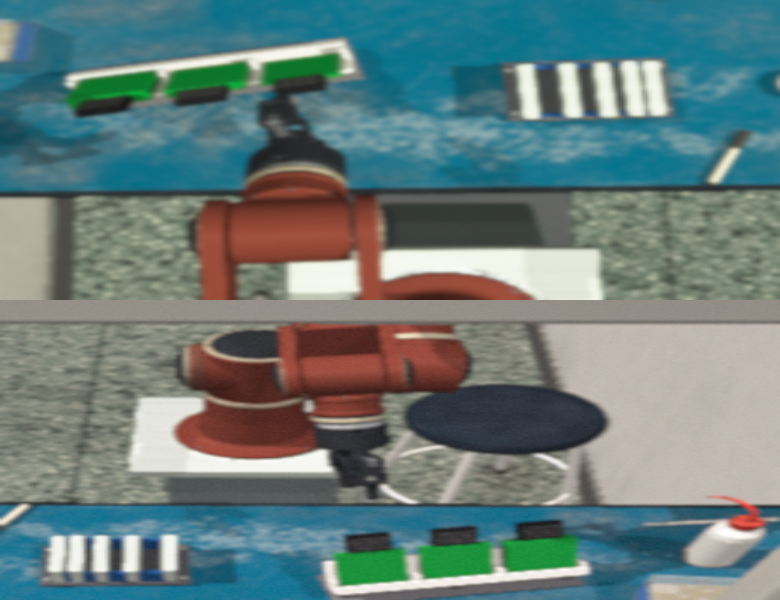

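The top view shows the front fingertip at about (264,253), as expected. In the side view the tip shows at about (374,146), a few pixels higher than predicted, so I'll go down partway and check.

Emit:
play_rows([
  [1, [0, 0, 0.41], [0, 0, 0]],
  [1, [0, 0, 0.41], [0, 0, 0]],
  [1, [0, 0, 0.42], [0, 0, 0]],
  [1, [0, 0, 0], [0, 0, 0]],
])

```text
t: 3.25
tool_pos: [0.4732, 0.1184, 0.1503]
tool_rot: [1.72, 2.16, 0.575]
contact_force: [-0.3, 0.1, 0.5]
opening: 0.0855
grip_force: 0.0
```

```bash
python3 - <<'E'
from h import *
v=grab();o=ctrl.get_obs();R=Ro.from_rotvec(o["tool_rot"]).as_matrix();p=o["tool_pos"];print(p)
u=[]
for n,b in(("top",(240,220,300,290)),("side",(345,120,405,190))):
  im=cv2.resize(v[n]["color"][b[1]:b[3],b[0]:b[2]],None,fx=6.5,fy=8,interpolation=cv2.INTER_CUBIC)
  for d,c in((.0425,(0,0,255)),(-.0425,(0,255,255))):
    x=proj(v[n],p+R@[0,d,-.013]);print(n,x);cv2.circle(im,(int((x[0]+.5-b[0])*6.5),int((x[1]+.5-b[1])*8)),3,c,-1)
  u.append(im)
cv2.imwrite("pics/z3.png",np.hstack(u))
E
```

```text
[0.4741 0.1187 0.1529]
top [264.9168 240.5068]
top [273.4292 266.2376]
side [374.8783 170.9927]
side [367.7341 160.9426]
```

View pics/z3.png

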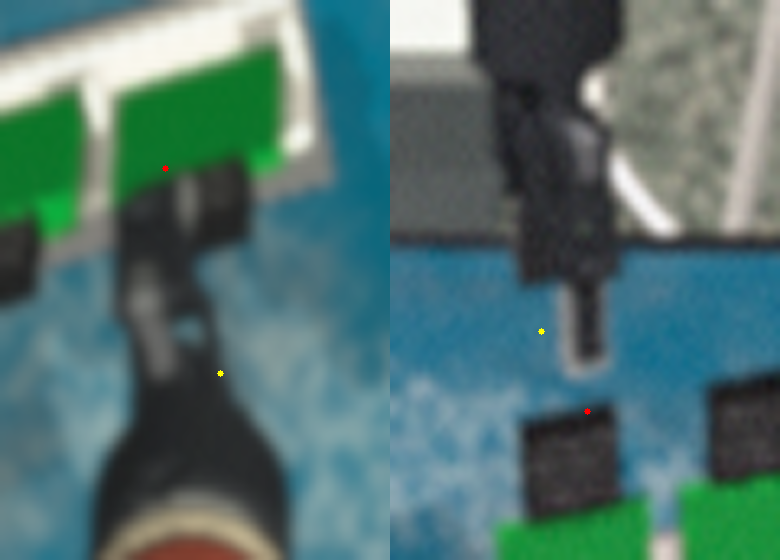

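The side view shows the gripper lined up with the handle. The open fingertip is at (375,166), about 5 px short of predicted, so I'll go in slightly deeper and close.

Emit:
play_rows([
  [1, [0, 0, 0.3], [0, 0, 0]],
  [1, [0, 0, 0.3], [0, 0, 0]],
  [1, [0, 0, 0.3], [0, 0, 0]],
  [1, [0, 0, 0], [0, 0, 0]],
  [0.5, [0, 0, 0], [0, 0, 0]],
  [0.3, [0, 0, 0], [0, 0, 0]],
  [0.2, [0, 0, 0], [0, 0, 0]],
  [0.1, [0, 0, 0], [0, 0, 0]],
], force=40)

```text
t: 4.35
tool_pos: [0.4962, 0.1244, 0.1141]
tool_rot: [1.715, 2.157, 0.58]
contact_force: [-2.1, 0.4, 7.3]
opening: 0.013
grip_force: 42.7
```

Emit:
play_rows([
  [0, [0, 0, 0], [0, 0, 0]],
  [0, [0, 0, 0], [0, 0, 0]],
  [0, [0, 0, 0], [0, 0, 0]],
  [0, [0, 0, 0], [0, 0, 0]],
], force=60)

```text
t: 4.85
tool_pos: [0.4965, 0.1244, 0.1144]
tool_rot: [1.715, 2.157, 0.58]
contact_force: [0.3, 0.6, 4.4]
opening: 0.013
grip_force: 62.4
```

```bash
python3 - <<'E'
from h import *
v=grab();o=ctrl.get_obs();print(o["t"],o["tool_pos"],o["opening"],o["grip_force"],o["contact_force"],o["q"])
u=[]
for n,b in(("top",(240,220,300,290)),("side",(345,150,405,220))):
  u.append(cv2.resize(v[n]["color"][b[1]:b[3],b[0]:b[2]],None,fx=6.5,fy=8,interpolation=cv2.INTER_CUBIC))
cv2.imwrite("pics/z4.png",np.hstack(u))
E
```

```text
4.95 [0.4965 0.1244 0.1144] 0.01274677490828123 62.417593002319336 [-0.3217  0.108   5.2119] [ 0.0465 -0.5425  2.3373  0.122   0.8315 -0.2394]
```

View pics/z4.png

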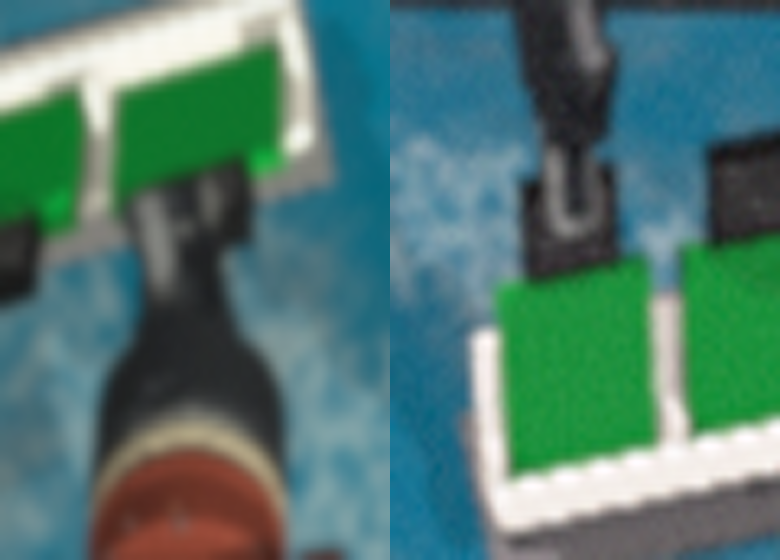

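The fingers hold the handle, with tips only about 25 mm below its top, as the side view shows (tip near (375,180)). I'll regrip 10 mm deeper for a firmer hold.

Emit:
play_rows([
  [0.35, [0, 0, 0], [0, 0, 0]],
  [0.35, [0, 0, 0], [0, 0, 0]],
  [0.35, [0, 0, 0.1], [0, 0, 0]],
  [0.35, [0, 0, 0.1], [0, 0, 0]],
  [0.35, [0, 0, 0], [0, 0, 0]],
  [0.2, [0, 0, 0], [0, 0, 0]],
  [0, [0, 0, 0], [0, 0, 0]],
  [0, [0, 0, 0], [0, 0, 0]],
], force=40)

```text
t: 5.95
tool_pos: [0.5014, 0.1256, 0.1056]
tool_rot: [1.715, 2.157, 0.581]
contact_force: [3.0, 0.1, 0.1]
opening: 0.0133
grip_force: 41.0
```

Emit:
play_rows([
  [0, [0, 0, 0], [0, 0, 0]],
  [0, [0, 0, 0], [0, 0, 0]],
  [0, [0, 0, 0], [0, 0, 0]],
], force=80)

```text
t: 6.32
tool_pos: [0.5014, 0.1255, 0.1056]
tool_rot: [1.715, 2.157, 0.581]
contact_force: [4.7, 0.8, 1.9]
opening: 0.0127
grip_force: 80.8
```

```bash
python3 - <<'E'
from h import *
o=ctrl.get_obs();p=o["tool_pos"];R=Ro.from_rotvec(o["tool_rot"]).as_matrix();print(o["t"],p,o["opening"],o["grip_force"],o["contact_force"],R.T@(H-p))
E
```

```text
6.325 [0.5014 0.1255 0.1056] 0.01271403032146824 80.7647180557251 [4.6709 0.8172 1.8563] [ 0.0001 -0.0008 -0.0265]
```

Emit:
play_rows([
  [0, [0, 0, -0.3], [0, 0, 0]],
  [0, [0, 0, -0.6], [0, 0, 0]],
  [0, [0, 0, -0.7], [0, 0, 0]],
  [0, [0, 0, -0.7], [0, 0, 0]],
  [0, [0, 0, 0], [0, 0, 0]],
])

```text
t: 6.95
tool_pos: [0.4446, 0.1123, 0.2062]
tool_rot: [1.714, 2.157, 0.58]
contact_force: [-0.3, 0.3, -1.2]
opening: 0.0125
grip_force: 81.1
```

```bash
python3 - <<'E'
from h import *
o=ctrl.get_obs();print(o["t"],o["tool_pos"],o["opening"],o["contact_force"],o["q"])
R0=Ro.from_rotvec(o["tool_rot"])
Rm=(R0*Ro.from_rotvec((R0.inv()*Ro.from_matrix(Rs)).as_rotvec()/2)).as_matrix()
e=plan([.46,-.05,.25],Rm,8,g=0)
plan(G0-.0525*gy+[0,0,.20],Rs,8,pose=e,g=0)
E
```

```text
6.95 [0.4446 0.1123 0.2062] 0.012479440452809576 [-0.3097  0.2746 -1.1901] [ 0.0148 -0.8354  2.3446  0.1168  1.1179 -0.2366]
[0, [-0.4, 0.01, -0.12], [0.17, -0.21, 0.77]],
[0, [-0.41, 0.05, -0.11], [0.17, -0.21, 0.77]],
[0, [-0.4, 0.09, -0.1], [0.17, -0.21, 0.77]],
[0, [-0.39, 0.13, -0.09], [0.17, -0.21, 0.77]],
[0, [-0.38, 0.17, -0.08], [0.17, -0.2, 0.77]],
[0, [-0.36, 0.21, -0.08], [0.17, -0.21, 0.77]],
[0, [-0.34, 0.24, -0.07], [0.18, -0.21, 0.77]],
[0, [-0.31, 0.27, -0.07], [0.17, -0.2, 0.76]],
end [ 0.46   -0.05    0.2498] 0.0389354829503394
[0, [-0.31, 0.24, 0.16], [0.17, -0.21, 0.77]],
[0, [-0.28, 0.28, 0.16], [0.17, -0.21, 0.77]],
[0, [-0.24, 0.31, 0.16], [0.17, -0.21, 0.77]],
[0, [-0.2, 0.34, 0.16], [0.17, -0.21, 0.77]],
[0, [-0.16, 0.36, 0.15], [0.17, -0.21, 0.77]],
[0, [-0.12, 0.38, 0.15], [0.18, -0.2, 0.77]],
[0, [-0.07, 0.4, 0.14], [0.17, -0.21, 0.77]],
[0, [-0.03, 0.41, 0.13], [0.18, -0.2, 0.76]],
end [ 0.4748 -0.2123  0.2001] 0.028835742954496656
```

Emit:
play_rows([
  [0, [-0.4, 0.01, -0.12], [0.17, -0.21, 0.77]],
  [0, [-0.41, 0.05, -0.11], [0.17, -0.21, 0.77]],
  [0, [-0.4, 0.09, -0.1], [0.17, -0.21, 0.77]],
  [0, [-0.39, 0.13, -0.09], [0.17, -0.21, 0.77]],
  [0, [-0.38, 0.17, -0.08], [0.17, -0.2, 0.77]],
  [0, [-0.36, 0.21, -0.08], [0.17, -0.21, 0.77]],
  [0, [-0.34, 0.24, -0.07], [0.18, -0.21, 0.77]],
  [0, [-0.31, 0.27, -0.07], [0.17, -0.2, 0.76]],
])

```text
t: 7.95
tool_pos: [0.4591, -0.0501, 0.2443]
tool_rot: [2.657, 1.278, 0.326]
contact_force: [0.5, -0.5, -2.3]
opening: 0.0126
grip_force: 80.8
```

Emit:
play_rows([
  [0, [-0.31, 0.24, 0.16], [0.17, -0.21, 0.77]],
  [0, [-0.28, 0.28, 0.16], [0.17, -0.21, 0.77]],
  [0, [-0.24, 0.31, 0.16], [0.17, -0.21, 0.77]],
  [0, [-0.2, 0.34, 0.16], [0.17, -0.21, 0.77]],
  [0, [-0.16, 0.36, 0.15], [0.17, -0.21, 0.77]],
  [0, [-0.12, 0.38, 0.15], [0.18, -0.2, 0.77]],
  [0, [-0.07, 0.4, 0.14], [0.17, -0.21, 0.77]],
  [0, [-0.03, 0.41, 0.13], [0.18, -0.2, 0.76]],
])

```text
t: 8.95
tool_pos: [0.4736, -0.2119, 0.1942]
tool_rot: [-3.136, -0.05, 0.013]
contact_force: [-0.6, -0.1, -1.1]
opening: 0.0127
grip_force: 80.8
```

Emit:
play_rows([
  [0, [0, 0, 0], [0, 0, 0]],
  [0, [0, 0, 0], [0, 0, 0]],
])

```text
t: 9.2
tool_pos: [0.474, -0.2112, 0.196]
tool_rot: [-3.138, -0.057, 0.008]
contact_force: [-0.3, 0.6, -1.7]
opening: 0.0127
grip_force: 81.0
```

```bash
python3 - <<'E'
from h import *
v=grab();o=ctrl.get_obs();p=o["tool_pos"];R=Ro.from_rotvec(o["tool_rot"]).as_matrix();print(o["t"],p,o["opening"],o["contact_force"],o["q"],R,'\n',Rs)
u=[]
for n,b in(("top",(330,210,410,290)),("side",(240,125,320,205))):
  im=cv2.resize(v[n]["color"][b[1]:b[3],b[0]:b[2]],None,fx=5,fy=7,interpolation=cv2.INTER_CUBIC)
  for q,c in((G0-.0525*gy+[0,0,.06],(0,0,255)),(p+R@[0,0,.0855],(0,255,255))):
    x=proj(v[n],q);print(n,x);cv2.circle(im,(int((x[0]+.5-b[0])*5),int((x[1]+.5-b[1])*7)),3,c,-1)
  u.append(im)
cv2.imwrite("pics/z5.png",np.hstack(u))
for n,b in(("top",(330,210,420,290)),("side",(240,125,320,205))):
  w=up(v[n],b).astype(int);m=(w[...,1]-np.maximum(w[...,0],w[...,2]))>40
  print(n);[print(c,A,bb.round(1).tolist()) for c,bb,A in comps(m,b,amin=300)]
E
```

```text
9.3 [ 0.4745 -0.2112  0.1973] 0.012802661921406881 [-0.4555 -0.0718 -1.1882] [-0.5619 -0.1926  1.8675 -0.0004  1.4701  0.9726] [[ 0.9993  0.0363 -0.0031]
 [ 0.0364 -0.9993  0.0015]
 [-0.003  -0.0016 -1.    ]] 
 [[ 0.9994  0.0349 -0.    ]
 [ 0.0349 -0.9994 -0.    ]
 [-0.     -0.     -1.    ]]
top [383.805  248.0948]
top [385.7492 248.4398]
side [271.5834 185.1425]
side [270.5042 176.0968]
top
side
[268.5363 172.5188] 50.44444444444445 [[265.9, 164.8], [270.1, 164.7], [270.3, 184.1], [266.1, 184.1]]
```

View pics/z5.png

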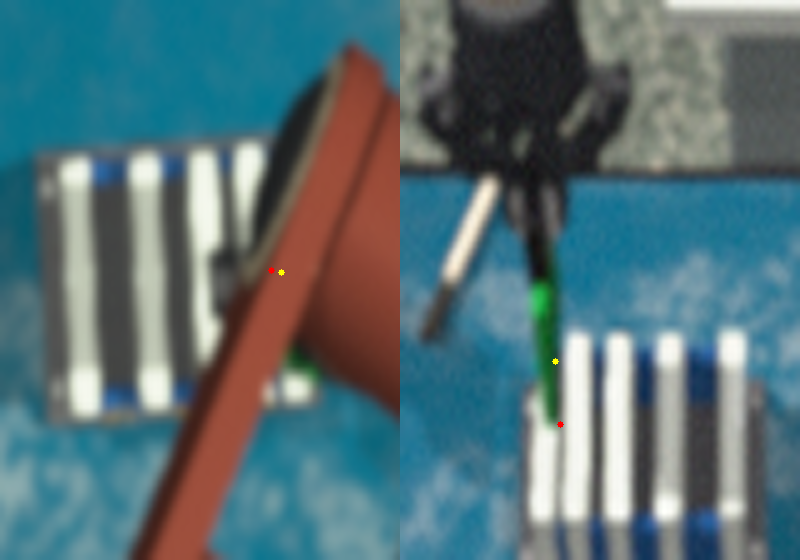

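The side view shows the plate edge-on over slot 1, with its blade running from (268,165) to (270,185). I'll compare this with predicted corners to refine the foot position.

```bash
python3 - <<'E'
from h import *
v=grab();o=ctrl.get_obs();p=o["tool_pos"];R=Ro.from_rotvec(o["tool_rot"]).as_matrix();d=v["side"]
for f in(.0755,.0855):
  for z in(f,f-.09):
    for x in(.04,-.04): print(f,z,x,[proj(d,p+R@[x,y,z]).round(1) for y in(.004,-.004)])
b=(255,150,285,195);w=up(d,b).astype(int);m=(w[...,1]-np.maximum(w[...,0],w[...,2]))
for r in range(160,190):
  row=m[(r-150)*6+3];i=np.where(row>25)[0]
  if len(i): print(r,(i[[0,-1]]+.5)/6-.5+255,int(row.max()))
E
```

```text
0.0755 0.0755 0.04 [array([268.5, 184.3]), array([270.9, 184.3])]
0.0755 0.0755 -0.04 [array([269.3, 164.5]), array([271.7, 164.5])]
0.0755 -0.014499999999999999 0.04 [array([265.6, 167.8]), array([268.2, 167.8])]
0.0755 -0.014499999999999999 -0.04 [array([266.6, 147.5]), array([269.1, 147.4])]
0.0855 0.0855 0.04 [array([268.8, 186.1]), array([271.2, 186. ])]
0.0855 0.0855 -0.04 [array([269.6, 166.3]), array([272. , 166.3])]
0.0855 -0.00449999999999999 0.04 [array([265.9, 169.7]), array([268.5, 169.7])]
0.0855 -0.00449999999999999 -0.04 [array([266.9, 149.5]), array([269.4, 149.4])]
164 [269.75 269.75] 26
165 [266.0833 270.0833] 63
166 [265.5833 270.5833] 94
167 [265.4167 270.5833] 102
168 [265.5833 270.4167] 98
169 [265.75 270.25] 91
170 [266.0833 270.25  ] 67
171 [266.4167 270.25  ] 58
172 [266.75 270.25] 59
173 [266.9167 270.25  ] 57
174 [267.0833 270.25  ] 59
175 [267.0833 270.25  ] 53
176 [267.25   270.4167] 58
177 [267.5833 270.5833] 56
178 [267.5833 270.5833] 59
179 [267.4167 270.5833] 59
180 [267.25   270.5833] 55
181 [267.4167 270.4167] 46
182 [267.5833 270.5833] 44
183 [268.0833 270.75  ] 44
184 [268.75   270.5833] 38
185 [269.4167 270.25  ] 28
```

Emit:
play_rows([
  [0, [0, 0.04, 0.3], [0.02, -0.02, 0]],
  [0, [0, 0, 0.3], [0, 0, 0]],
  [0, [0, 0, 0.26], [0, 0, 0]],
  [0, [0, 0, 0], [0, 0, 0]],
])

```text
t: 9.9
tool_pos: [0.4735, -0.2132, 0.1526]
tool_rot: [-3.135, -0.055, 0.013]
contact_force: [0.1, -0.3, -2.0]
opening: 0.0126
grip_force: 81.0
```

Emit:
play_rows([
  [0, [0, 0, 0.04], [0, 0, 0]],
  [0, [0, 0, 0.04], [0, 0, 0]],
  [0, [0, 0, 0], [0, 0, 0]],
])

```text
t: 10.28
tool_pos: [0.4748, -0.214, 0.1512]
tool_rot: [-3.138, -0.055, 0.007]
contact_force: [0.1, -0.0, -1.9]
opening: 0.0124
grip_force: 81.0
```

Emit:
play_rows([
  [0, [0, 0, 0.04], [0, 0, 0]],
  [0, [0, 0, 0.04], [0, 0, 0]],
  [0, [0, 0, 0], [0, 0, 0]],
])

```text
t: 10.65
tool_pos: [0.4744, -0.2138, 0.1467]
tool_rot: [-3.137, -0.055, 0.009]
contact_force: [-0.2, -0.2, -1.3]
opening: 0.0125
grip_force: 81.0
```

Emit:
play_rows([
  [0, [0, -0.01, 0.04], [0, 0, 0]],
  [0, [0, 0, 0], [0, 0, 0]],
])

```text
t: 10.9
tool_pos: [0.4745, -0.2133, 0.1447]
tool_rot: [-3.137, -0.055, 0.008]
contact_force: [-1.0, -0.7, -2.1]
opening: 0.0125
grip_force: 81.0
```

Emit:
play_rows([
  [0, [0, 0, 0.04], [0, 0, 0]],
  [0, [0, 0, 0], [0, 0, 0]],
])

```text
t: 11.15
tool_pos: [0.4746, -0.2134, 0.143]
tool_rot: [-3.137, -0.055, 0.008]
contact_force: [-0.0, -0.2, -2.2]
opening: 0.0128
grip_force: 81.1
```

Emit:
play_rows([
  [0, [0, 0, 0.04], [0, 0, 0]],
  [0, [0, 0, 0], [0, 0, 0]],
])

```text
t: 11.4
tool_pos: [0.4749, -0.2136, 0.1429]
tool_rot: [-3.138, -0.055, 0.007]
contact_force: [-3.7, 1.3, 7.2]
opening: 0.0129
grip_force: 82.2
```

Emit:
play_rows([
  [0, [0, 0, 0.02], [0, 0, 0]],
  [0, [0, 0, 0], [0, 0, 0]],
])

```text
t: 11.65
tool_pos: [0.4749, -0.2138, 0.1429]
tool_rot: [-3.138, -0.055, 0.007]
contact_force: [-4.7, 1.6, 10.9]
opening: 0.0131
grip_force: 83.0
```

```bash
python3 - <<'E'
from h import *
d=imaging.get_image("side")
b=(250,150,320,215);w=up(d,b).astype(int);m=(w[...,1]-np.maximum(w[...,0],w[...,2]))
for r in range(168,205,3):
  i=np.where(m[(r-150)*6+3]>25)[0]
  if len(i): print(r,(i[[0,-1]]+.5)/6-.5+250)
for c,bb,A in comps(w.min(2)>165,b): print(c,A,bb.round(1).tolist())
o=ctrl.get_obs();p=o["tool_pos"];R=Ro.from_rotvec(o["tool_rot"]).as_matrix();print(p,o["contact_force"],o["wrist_torque"])
for z in(.083,-.007): print([proj(d,p+R@[.04,y,z]).round(1) for y in(.004,-.004)])
print(proj(d,G0-.0525*gy+.04*gx+[0,0,.06]))
E
```

```text
177 [266.5833 271.25  ]
180 [266.75   271.0833]
183 [267.25   271.4167]
186 [267.25   271.5833]
189 [268.4167 271.5833]
192 [268.9167 271.4167]
[306.0335 184.5859] 112.1111111111111 [[303.2, 171.8], [308.8, 171.8], [308.8, 198.8], [303.2, 198.8]]
[274.9025 185.6466] 93.25 [[271.7, 199.0], [272.4, 171.9], [277.7, 172.0], [276.9, 199.2]]
[283.0276 185.7534] 91.05555555555556 [[280.4, 199.2], [280.6, 172.1], [285.8, 172.1], [285.6, 199.3]]
[293.3336 185.2779] 91.91666666666667 [[290.4, 199.2], [291.0, 172.0], [296.1, 172.1], [295.5, 199.3]]
[ 0.475  -0.2137  0.1429] [-5.1446  2.649  10.405 ] [0.5421 0.9377 0.0977]
[array([269.6, 195. ]), array([272. , 194.9])]
[array([266.8, 179.6]), array([269.3, 179.6])]
[271.1792 194.9756]
```

The narrowest slot refused the plate, with contact at about 11 N. Now I'll lift and offer it to slot 2.

Emit:
play_rows([
  [0, [0, 0, -0.2], [0, 0, 0]],
  [0, [0, 0, -0.2], [0, 0, 0]],
  [0, [0, -0.26, 0], [0, 0, 0]],
  [0, [0, -0.26, 0], [0, 0, 0]],
  [0, [0, 0, 0], [0, 0, 0]],
  [0, [0, 0, 0], [0, 0, 0]],
])

```text
t: 12.45
tool_pos: [0.4736, -0.1871, 0.1597]
tool_rot: [-3.137, -0.055, 0.009]
contact_force: [0.6, 1.2, -1.3]
opening: 0.0126
grip_force: 80.8
```

```bash
python3 - <<'E'
from h import *
d=imaging.get_image("side")
b=(250,140,320,215);w=up(d,b).astype(int);m=(w[...,1]-np.maximum(w[...,0],w[...,2]))
for r in range(160,202,3):
  i=np.where(m[(r-140)*6+3]>25)[0]
  if len(i): print(r,(i[[0,-1]]+.5)/6-.5+250)
for c,bb,A in comps(w.min(2)>165,b): print(c,A,bb.round(1).tolist())
o=ctrl.get_obs();p=o["tool_pos"];R=Ro.from_rotvec(o["tool_rot"]).as_matrix();print(p,o["contact_force"],R)
for z in(.083,-.007): print([proj(d,p+R@[.04,y,z]).round(1) for y in(.004,-.004)])
print(proj(d,G0-.028*gy+.04*gx+[0,0,.06]),R.T@(G0-.028*gy-p))
E
```

```text
172 [274.75   278.0833]
175 [274.0833 278.75  ]
178 [274.9167 278.75  ]
181 [275.9167 278.5833]
184 [275.9167 278.9167]
187 [276.9167 279.0833]
190 [276.5833 279.0833]
[306.1033 184.3401] 95.83333333333333 [[303.4, 171.8], [308.8, 171.8], [308.8, 198.8], [303.4, 198.8]]
[293.3655 185.6444] 92.69444444444444 [[290.4, 199.2], [290.6, 172.1], [295.9, 172.1], [295.7, 199.3]]
[282.7569 185.8428] 115.5 [[280.3, 199.2], [280.5, 172.2], [285.8, 172.3], [285.6, 199.3]]
[268.5276 186.3397] 126.25 [[265.2, 199.2], [265.8, 172.5], [271.4, 172.6], [270.8, 199.3]]
[274.2563 189.5316] 80.16666666666667 [[271.6, 199.1], [271.6, 174.1], [277.1, 174.1], [277.1, 199.1]]
[ 0.4737 -0.1874  0.1598] [-0.0964  0.0852 -2.0233] [[ 0.9994  0.035  -0.0055]
 [ 0.035  -0.9994  0.0036]
 [-0.0054 -0.0037 -1.    ]]
[array([277.1, 191.9]), array([279.5, 191.9])]
[array([274.6, 176.3]), array([277.2, 176.2])]
[278.4764 194.8337] [0.0012 0.0009 0.1598]
```

Emit:
play_rows([
  [0, [0, 0, 0.14], [0, 0, 0]],
  [0, [0, 0, 0.14], [0, 0, 0]],
  [0, [0, 0, 0.04], [0, 0, 0]],
  [0, [0, 0, 0], [0, 0, 0]],
])

```text
t: 13.0
tool_pos: [0.4735, -0.1874, 0.1436]
tool_rot: [-3.137, -0.054, 0.009]
contact_force: [-0.7, 0.3, -1.3]
opening: 0.0126
grip_force: 80.8
```

Emit:
play_rows([
  [0, [0, 0, 0.04], [0, 0, 0]],
  [0, [0, 0, 0.04], [0, 0, 0]],
  [0, [0, 0, 0], [0, 0, 0]],
])

```text
t: 13.38
tool_pos: [0.4736, -0.1873, 0.1399]
tool_rot: [-3.137, -0.055, 0.008]
contact_force: [-0.7, -0.1, -1.6]
opening: 0.013
grip_force: 80.8
```

Emit:
play_rows([
  [0, [0, 0, 0.05], [0, 0, 0]],
  [0, [0, 0, 0.05], [0, 0, 0]],
  [0, [0, 0, 0.05], [0, 0, 0]],
  [0, [0, 0, 0], [0, 0, 0]],
])

```text
t: 13.88
tool_pos: [0.4734, -0.1872, 0.1321]
tool_rot: [-3.137, -0.055, 0.009]
contact_force: [-0.1, -1.1, -2.0]
opening: 0.0125
grip_force: 80.8
```

Emit:
play_rows([
  [0, [0, 0, 0.05], [0, 0, 0]],
  [0, [0, 0, 0.05], [0, 0, 0]],
  [0, [0, 0, 0.05], [0, 0, 0]],
  [0, [0, 0, 0], [0, 0, 0]],
])

```text
t: 14.38
tool_pos: [0.4734, -0.1872, 0.1247]
tool_rot: [-3.137, -0.055, 0.009]
contact_force: [0.1, -0.1, -1.8]
opening: 0.0127
grip_force: 80.8
```

Foot is 18 mm in, with no resistance, so slot 2 takes it. Continuing down; the floor should come at a TCP z of about 0.093.

Emit:
play_rows([
  [0, [0, 0, 0.1], [0, 0, 0]],
  [0, [0, 0, 0.1], [0, 0, 0]],
  [0, [0, 0, 0.1], [0, 0, 0]],
  [0, [0, 0, 0.1], [0, 0, 0]],
  [0, [0, 0, 0], [0, 0, 0]],
])

```text
t: 15.0
tool_pos: [0.4731, -0.187, 0.1043]
tool_rot: [-3.137, -0.055, 0.01]
contact_force: [-0.6, 0.1, -1.5]
opening: 0.013
grip_force: 80.8
```

Emit:
play_rows([
  [0, [0, 0, 0.05], [0, 0, 0]],
  [0, [0, 0, 0.05], [0, 0, 0]],
  [0, [0, 0, 0.05], [0, 0, 0]],
  [0, [0, 0, 0], [0, 0, 0]],
])

```text
t: 15.5
tool_pos: [0.4732, -0.1871, 0.0972]
tool_rot: [-3.137, -0.055, 0.009]
contact_force: [-0.5, 0.1, -2.0]
opening: 0.013
grip_force: 80.8
```

Emit:
play_rows([
  [0, [0, 0, 0.04], [0, 0, 0]],
  [0, [0, 0, 0.03], [0, 0, 0]],
  [0, [0, 0, 0.02], [0, 0, 0]],
  [0, [0, 0, 0], [0, 0, 0]],
])

```text
t: 16.0
tool_pos: [0.4735, -0.1872, 0.0931]
tool_rot: [-3.137, -0.055, 0.008]
contact_force: [-0.4, 0.9, -1.2]
opening: 0.0127
grip_force: 81.0
```

Emit:
play_rows([
  [0.25, [0, 0, 0], [0, 0, 0]],
  [0.4, [0, 0, 0], [0, 0, 0]],
  [0.6, [0, 0, 0], [0, 0, 0]],
  [0.6, [0, 0, 0], [0, 0, 0]],
  [0.6, [0, 0, -0.4], [0, 0, 0]],
  [0.6, [0, 0, -0.8], [0, 0, 0]],
  [0.6, [0, 0, -0.8], [0, 0, 0]],
  [0.6, [0, 0, -0.8], [0, 0, 0]],
])

```text
t: 17.0
tool_pos: [0.474, -0.1876, 0.2343]
tool_rot: [-3.137, -0.055, 0.008]
contact_force: [-0.3, -0.4, -0.1]
opening: 0.0511
grip_force: 0.0
```

Emit:
play_rows([
  [0.6, [-0.5, 0.8, -0.5], [0, 0, 0]],
  [0.6, [-0.5, 0.8, -0.3], [0, 0, 0]],
  [0.6, [-0.5, 0.9, 0], [0, 0, 0]],
  [0.6, [-0.5, 0.9, 0], [0, 0, 0]],
  [0.6, [-0.5, 0.9, 0], [0, 0, 0]],
  [0.6, [0, 0.9, 0], [0, 0, 0]],
  [0.6, [0, 0, 0], [0, 0, 0]],
  [0.6, [0, 0, 0], [0, 0, 0]],
])

```text
t: 18.0
tool_pos: [0.3585, -0.4515, 0.2724]
tool_rot: [-3.136, -0.055, 0.008]
contact_force: [-0.2, -1.4, -0.5]
opening: 0.051
grip_force: 0.0
```

```bash
python3 - <<'E'
from h import *
v=grab();o=ctrl.get_obs();print(o["t"],o["tool_pos"],o["contact_force"])
cv2.imwrite("pics/z6.png",np.vstack([cv2.resize(v["top"]["color"][205:285,180:410],(800,279),interpolation=cv2.INTER_CUBIC),cv2.resize(v["side"]["color"][145:225,240:460],(800,291),interpolation=cv2.INTER_CUBIC)]))
b=(345,222,402,278);w=up(v["top"],b);k=comps(w.max(2)<75,b);q=[(250,150,320,210)];s=comps(up(v["side"],q[0]).max(2)<75,q[0],amin=800)
for c,bb,A in k: print("top",c,A,bb.round(1).tolist())
for c,bb,A in s: print("side",c,A,bb.round(1).tolist())
for h in(.118,.122,.126): print(h,[proj(v[n],G0-.028*gy+[0,0,h]) for n in v])
E
```

```text
18.1 [ 0.3588 -0.451   0.2729] [-0.7551 -0.2469 -0.8797]
top [365.1154 249.248 ] 66.22222222222221 [[362.8, 236.0], [365.7, 235.8], [367.4, 263.2], [364.5, 263.4]]
top [352.4052 250.1194] 124.47222222222223 [[349.1, 236.8], [354.1, 236.5], [355.6, 263.7], [350.6, 264.0]]
top [377.3597 249.2797] 59.02777777777778 [[374.7, 241.8], [378.8, 241.5], [380.1, 257.0], [376.0, 257.4]]
side [278.2262 174.1762] 53.166666666666664 [[276.5, 165.3], [279.7, 165.2], [280.0, 183.6], [276.8, 183.6]]
side [288.3003 189.5842] 37.583333333333336 [[286.8, 197.1], [286.8, 182.1], [289.8, 182.1], [289.8, 197.1]]
side [299.8585 189.3498] 66.47222222222221 [[297.4, 182.1], [302.4, 182.1], [302.4, 196.9], [297.4, 196.9]]
0.118 [array([377.8543, 248.7121]), array([277.397 , 175.0148])]
0.122 [array([378.0153, 248.7228]), array([277.2979, 174.3033])]
0.126 [array([378.1774, 248.7336]), array([277.1984, 173.5887])]
```

View pics/z6.png

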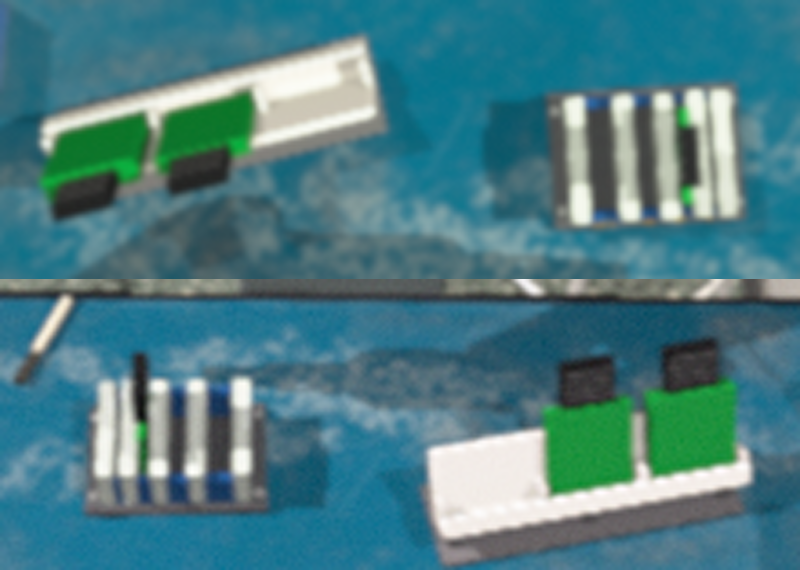

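The pictures show the plate upright in slot 2, with its handle centre at side (278,174), which puts it at the expected height of about 0.122 m. The other two plates are still in their bays and the gripper is clear.

```bash
python3 -c "
from station import ctrl
print(ctrl.finish_job())"
```

```text
the job is handed in; nothing more can be done
None
```

The near plate was refused by slot 1 (contact at about 11 N), went freely into slot 2 (the 13 mm slot) and was left standing upright and fully down there; the job was handed in at about 18 s, with no pass or fail verdict returned.

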